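Ring for the fastener, then hold a frame side in the jig

TASK

Ring for your colleague by pressing the bell's plunger fully down, and let it come up again. Then stand the wooden frame side on its long edge on the jig's board, lying flat along the fence, and push its end against the spring stop until the pointer stands in the green zone, never driving the stop to the end of its travel. Hold it steadily there for at least two seconds and finish while still holding and pressing it, so that your colleague can drive the screws; leave the other things on the bench where they are.

Things in the scene. Friction and masses are not known exactly. Their poses are not given: they have to be found in the camera images.
- frame_side: Light wooden board, the side of a small casting frame, loose, 110 x 24 x 60 mm (x, y, z), about 0.12 kg, standing on its long edge; two dark screw holes near each end. Both ends and both faces are alike, so either end may go against the stop. Origin: centre of its underside; x along its length, y across its 24 mm thickness, z up.
- jig: Assembly jig fixed to the bench: plywood board 280 x 140 x 12 mm. Origin: centre of the board's underside; x points along the board toward the spring stop (the pressing direction), z up; the board's top is at z = 12 mm. The fence runs along x on its -y side. Set down, the frame side's x axis lies along the jig's x, either way round.
- fence_face (a point): Middle of the working face's foot on the aluminium fence, at x = -20, y = -30, z = 12 mm in the jig's frame, with the jig's axes. The fence is 160 mm long (jig x), 14 mm thick, 16 mm high above the board; its face looks to the jig's +y. Lying against it, the frame side has its origin at jig y = -18 mm; up to 4 mm of gap is allowed.
- scale (a point): Centre of the top of the fixed blue housing behind the stop, at x = 120, y = -14, z = 66 mm in the jig's frame. The housing is 30 mm deep (jig x), 100 mm wide, 54 mm high above the board; its top carries a white scale with a green zone and a red end mark.
- stop_face (a point): Centre of the pressing face of the spring stop, an upright rubber-faced aluminium plate 80 mm wide (jig y) and 48 mm high, whose face looks to the jig's -x. With the stop free this point is at x = 64, y = -14, z = 38 mm in the jig's frame. Its axes are the jig's. It moves with the stop.
- stop (a joint): How far the spring stop has been pushed back along the jig's +x, in m: 0 free, 0.028 at the end of its travel. The spring takes about 1.2 N to start and 0.6 N more per mm. The black pointer above the stop moves with it over the housing's scale; it stands in the green zone from 0.010 to 0.018 (about 7 to 12 N). It springs back when let go.
- bell: Desk call bell fixed to the bench: black base disc 86 mm in diameter, steel dome 43 mm high, brass plunger head on top. Origin: centre of its underside, z up.
- plunger_top (a point): Centre of the top of the bell's brass plunger head (20 mm in diameter, 5 mm thick), 60 mm above the bench when up; it is pressed straight down.
- plunger (a joint): How far the bell's plunger is pressed, in m: 0 up, 0.008 down on its stop. The spring takes about 0.9 N to start and 4.5 N when fully down; it springs back up.
- loop_tool: Bystander: thin loop tool with a wooden handle, 169 mm long and 9 mm high, lying flat. Origin: centre of its underside.
- blank_a: Bystander: small plaster block 40 x 55 x 16 mm. Origin: centre of its underside.
- blank_b: Bystander: small plaster block 30 x 60 x 14 mm. Origin: centre of its underside.
- wrench: Bystander: small open-ended wrench 85 mm long, 6 mm high, lying flat. Origin: centre of its underside.
- wood_rib: Bystander: kidney-shaped wooden rib 52 x 100 x 9 mm, lying flat. Origin: centre of its underside.
There are look-alikes about, which are no part of the job. What is shaped like the bell but blue is not meant.

How it is judged:
By the outcome, as a careful person would: the job done as asked, in the order asked, and still so for the second after the job is handed in, while the arm keeps its last pose, push and grip.
It also fails if it takes over 54 s, if anything falls off the work surface, if the arm or the gripper's body presses on something with over 40 N, if the wrist force passes 120 N, or if a joint passes its speed limit or range.

ROBOT

A 6-joint arm with a two-finger parallel gripper is mounted at the origin on a cart in front of the work surface, level with it; the furniture and walls round the work are solid. World frame = base frame: x ahead of the robot, y to its left, z up, the work surface at z = 0. Lengths are in mm, angles in rad, forces in N, time in s.
With the tool pointing down it reaches from about 300 to 750 mm from the base axis. Payload 8.5 kg.
Tool frame: the origin (TCP) lies midway between the tips of the shut fingers; the grasp point (between the pads) lies env.grip_point_offset behind it (env.grip_point_offset is the distance from the TCP to the grasp point, in mm); z points along the fingers, y is the line along which they close (so a half turn about z gives the same grasp; the last joint's range is limited). The gripper opens to 85 mm and grips with 20 to 120 N. Pads are 22 mm wide; open, the fingers measure 114 mm over their backs; the gripper's body (76 mm by 85 mm) begins 54 mm behind the grasp point. The pads swing forward as they close: fully open they stand 13 mm farther back than shut.
Start: joints at [-1.435, 0.381, 1.297, -0, 1.464, -0.215], TCP at [189, -516.487, 231.322] pointing down, gripper open.
Joint ranges: [-3.11, 3.11], [-0.89, 2.33], [0.22, 2.48], [-1.42, 4.56], [0.17, 2.85], [-2.88, 2.88]. Speed limits (rad/s): [2.39, 2.39, 3.14, 3.14, 3.14, 3.14].

INTERFACE

Orientations are given as a unit quaternion [x, y, z, w].
In Python, from plant import env, vision, job gives the robot as it stands. The module is installed in compiled form; this text tells all that it offers.
- The arm moves only by the shell command python3 -m jog 'ROWS'. ROWS is JSON, a list of rows, each an object of numbers: "dx", "dy", "dz": the shift along the world's x, y, z scaled (see below); "ax", "ay", "az": the turn, a rotation vector about the world's x, y, z scaled (see below); "fingers": the closure in counts, from 0 (fully open) to 255 (shut). A call has 1 to 20 rows; each row shifts and turns the commanded pose from where the row before left it; what a row does not reach is not made up. The controller multiplies each number of a shift by 0.03 m and each number of a turn by 0.08 rad. A row lasts 1/12 s, in which the tool goes at most 41.7 mm and 7.16 degrees, less where a joint would pass 70% of its speed; a pose out of reach is approached as far as the arm can. A call with a number of a shift or a turn outside -1 to 1 is refused whole. A call with a gripper value outside its range is refused whole. The fingers move at their own pace and stop on an object; the grip force is fixed at half the most. Time passes only in rows, so rows that do not move let the fingers close. It gives the time, the measured TCP pose, the force, the opening and the grip force at its end, in the units of the state.
- env.get_state(): the state, without advancing time (a new reading comes with each control period).
- vision.read_camera(name): name is "side" or "top" or "wrist"; returns the picture (420x560x3 uint8, red, green, blue); there is no depth.
- vision.calibration(name): a dict with "camera_matrix" (3x3 intrinsics, pixels), "k1" (the pictures are not rectified: a ray, as slopes to the right and down, at radius r is drawn at 1 + k1 r^2 times it, then the intrinsics apply), "R" (3x3) and "t" (3): a world point X has camera coordinates R X + t. Camera axes: x right, y down, z forward; pixel columns grow to the right and rows downward; lengths in mm; the calibration is good to about 2 mm. A picture is of the moment at which its call begins: read the wrist's pose just before it. calibration takes no time and is no camera call; for the wrist camera it gives the pose at the moment of the call.
- job.sign_off(): hands the job in; it is judged then, once.
The state is a dict: "clock": time; "joint_positions": joint angles; "qvel": joint speeds; "tau": joint torques, N m; "eef_pos": TCP position; "orientation": TCP orientation; "contact_force": force on the tool from outside, world axes, zero at the start; "torque": the same for the moment, N m; "finger_gap": finger opening in mm; "gripper_force": force on a finger pad.
Only numpy, scipy, OpenCV 4.12 (cv2) and the standard library are available. Lean on these libraries where they do the work, as an engineer would, in place of code of your own. Each camera call takes 0.05 s, during which the arm holds its last target. There are 200 camera calls.

## Working session

There is one attempt and no reset: what is moved stays moved. The work goes in short steps, Python scripts to look and compute and a shell command to move; the robot and the scene stay as the last step left them, time stands still between calls to the robot, and variables do not carry over. Pictures are saved under pics/ and viewed, at most 10 in all, crops included, and the job is handed in when it is done.

```bash
mkdir -p pics && python3 - <<'E'
from plant import env, vision, job
import cv2
s=env.get_state();print(s, env.grip_point_offset)
for n in("side","top"):
    im=vision.read_camera(n);cv2.imwrite(f"pics/{n}0.png",im[:,:,::-1])
    print(n,vision.calibration(n))
E
```

```text
{'clock': 0.0, 'joint_positions': array([-1.43529530e+00,  3.81211053e-01,  1.29830223e+00, -1.09680290e-05,
        1.46359652e+00, -2.15288952e-01]), 'qvel': array([ 1.70647599e-05, -1.85637536e-03, -3.02316121e-04, -2.00056874e-03,
        1.80052880e-03, -3.03606557e-04]), 'tau': array([ 1.30434078e-04, -4.48463845e+01, -2.31278211e+01, -1.52126058e-04,
        4.84544769e-03, -3.90976808e-06]), 'eef_pos': array([ 188.96012328, -516.19328425,  230.68971307]), 'orientation': array([ 9.84657305e-01,  1.74497613e-01,  2.48066913e-05, -7.58186503e-04]), 'contact_force': array([ 0.64849587, -0.75378792, -0.0321199 ]), 'torque': array([-0.01611163,  0.00814371, -0.02104403]), 'gripper_force': 0.0, 'finger_gap': 84.9204697628839} 18.700000000000003
side {'camera_matrix': array([[426.65282451,   0.        , 277.05789659],
       [  0.        , 426.65282451, 200.09491541],
       [  0.        ,   0.        ,   1.        ]]), 'k1': 0.010632766803901655, 'R': array([[ 0.98655313, -0.16341415,  0.00295449],
       [-0.10332927, -0.63761464, -0.76339416],
       [ 0.12663323,  0.75282361, -0.64592618]]), 't': array([-587.21872562,  120.34578115, 1003.61883261])}
top {'camera_matrix': array([[388.01325069,   0.        , 282.61484521],
       [  0.        , 388.01325069, 211.16644919],
       [  0.        ,   0.        ,   1.        ]]), 'k1': -0.10383169997175831, 'R': array([[-0.00240669, -0.9998345 , -0.01803277],
       [-0.98873371,  0.0050781 , -0.14959898],
       [ 0.14966579,  0.01746957, -0.9885823 ]]), 't': array([  59.7962326 ,  616.54449381, 1123.32192896])}
```

View pics/top0.png

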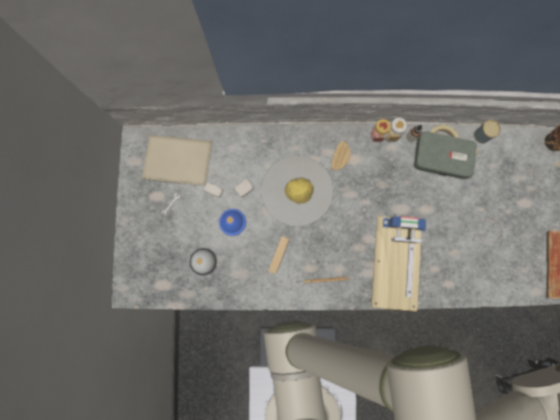

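View pics/side0.png

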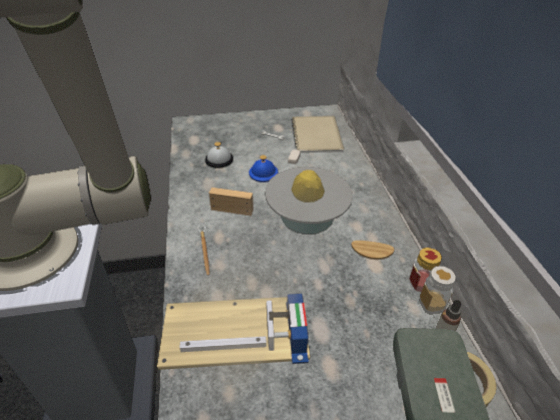

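The top view shows the steel bell at (202,261) and a blue look-alike at (232,221), the frame side at (279,254), and the jig at (398,262) with its blue housing at the far end (404,223). In the side view these are at (219,153), (263,165), (231,201) and about (235,330). The steel dome on a black base with a brass plunger fits the description; the blue one does not. I'll confirm this in enlarged crops.

```bash
cat > h.py <<'E'
from plant import env, vision, job
import cv2, numpy as np
def ray(n,p,c=None):
    c=c or vision.calibration(n);K=c["camera_matrix"]
    d=(np.array(p,float)-K[:2,2])/K[0,0]; u=d.copy()
    for _ in range(20): u=d/(1+c["k1"]*(u@u))
    R=c["R"];o=-R.T@c["t"];v=R.T@np.array([u[0],u[1],1]);return o,v/np.linalg.norm(v)
def tri(*rs):
    A=sum(np.eye(3)-np.outer(v,v) for o,v in rs);b=sum((np.eye(3)-np.outer(v,v))@o for o,v in rs)
    X=np.linalg.solve(A,b);return X.round(1),[round(float(np.linalg.norm(np.cross(X-o,v))),1) for o,v in rs]
def atz(r,z): o,v=r;return (o+v*(z-o[2])/v[2]).round(1)
def crop(im,x,y,w,h,s):
    c=cv2.resize(im[y:y+h,x:x+w],None,fx=s,fy=s,interpolation=cv2.INTER_CUBIC)[:,:,::-1].copy()
    for i in range(0,w,10):
        cv2.line(c,(i*s,0),(i*s,12 if (x+i)%50 else 25),(0,255,255),1)
        if i%20==0: cv2.putText(c,str(x+i),(i*s+1,22),0,.35,(0,255,255))
    for j in range(0,h,10):
        cv2.line(c,(0,j*s),(12,j*s),(0,255,255),1)
        if j%20==0: cv2.putText(c,str(y+j),(12,j*s+4),0,.35,(0,255,255))
    return c
E
python3 - <<'E'
from h import *
t=cv2.imread("pics/top0.png")[:,:,::-1];s=cv2.imread("pics/side0.png")[:,:,::-1]
a=crop(t,180,200,130,96,6);cv2.imwrite("pics/c1.png",a)
a=crop(s,190,130,100,90,6);cv2.imwrite("pics/c2.png",a)
a=np.hstack([crop(t,366,210,66,106,5),np.zeros((530,4,3),np.uint8),crop(s,310-154,285,156,0+106,3).copy() if 0 else cv2.copyMakeBorder(crop(s,156,285,156,90,3),0,260,0,0,0)])
cv2.imwrite("pics/c3.png",a);print(a.shape)
E
```

```text
(530, 802, 3)
```

View pics/c1.png

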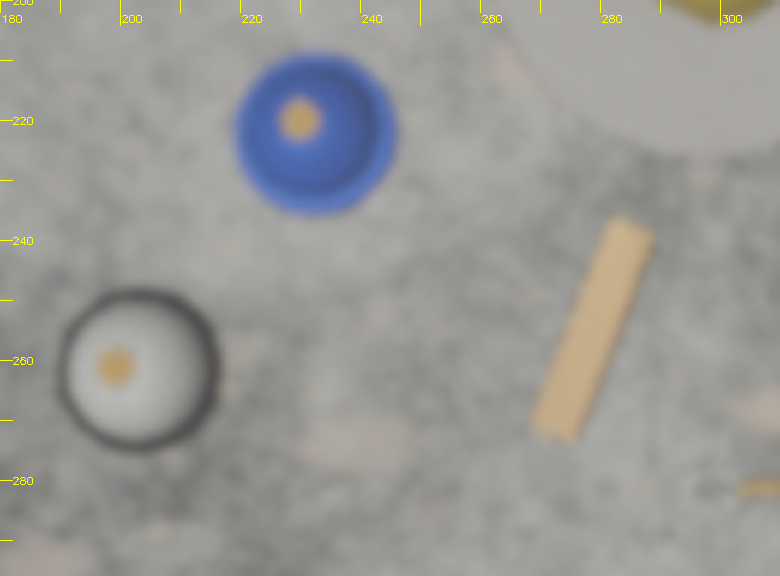

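View pics/c2.png

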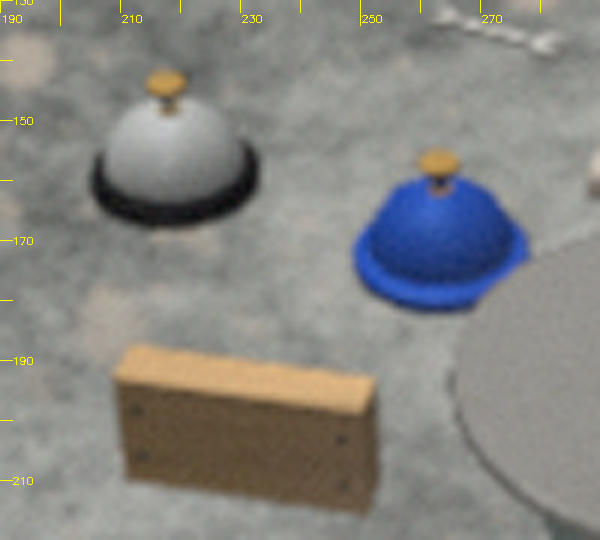

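View pics/c3.png

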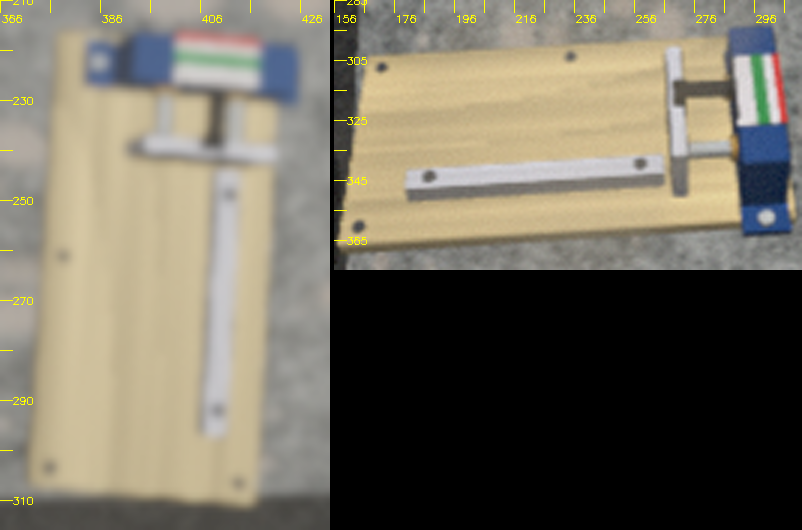

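```bash
python3 - <<'E'
from h import *
P={"plunger":((199.2,261),(217.6,143.3)),
"f++":((282,235.5),(252.7,192.8)),"f+-":((289.3,239.3),(250.5,198.8)),"f--":((276.2,273.5),(209.2,192.8)),"f-+":((268.7,271),(212,187.5)),
"fence far+":((408.8,244),(265.3,337)),"fence far-":((413.6,244),(265.3,344)),"fence near+":((406.4,297),(180.3,342)),"fence near-":((411,297.4),(180.3,347.7)),
"screw near":((409.4,292),(188,343.7)),"screw far":((411.8,248.8),(258,339.3)),
"plate+":((393.5,239.5),(268.7,300.7)),"plate-":((421.4,241),(271,337.3)),
"bd n+":((372,307.4),(164.7,304)),"bd n-":((417.6,311.4),(157,368.3))}
for k,(a,b) in P.items():
    X,e=tri(ray("top",a),ray("side",b));print(k,X,e)
for z in(59,60): print(atz(ray("top",(199.2,261)),z),atz(ray("side",(217.6,143.3)),z))
E
```

```text
plunger [467.7 304.5  58.5] [0.6, 0.6]
f++ [542.3  59.3  58.9] [0.1, 0.1]
f+- [532.6  37.7  58. ] [1.7, 1.7]
f-- [432.4  76.5  59.1] [1.6, 1.6]
f-+ [440.   98.5  57.9] [1.9, 1.9]
fence far+ [ 517.6 -328.    22.2] [0.7, 0.7]
fence far- [ 516.4 -342.8   22.7] [0.3, 0.3]
fence near+ [ 358.7 -313.6   23.8] [1.4, 1.4]
fence near- [ 358.3 -326.8   26. ] [2.2, 2.2]
screw near [ 373.5 -322.1   27.9] [1.2, 1.2]
screw far [ 502.7 -334.6   28.7] [0.9, 0.9]
plate+ [ 531.  -272.    56.3] [2.5, 2.5]
plate- [ 524.1 -354.5   61.2] [1.2, 1.2]
bd n+ [ 326.3 -211.5   10.1] [0.5, 0.5]
bd n- [ 314.7 -350.9    9.3] [2.3, 2.3]
[467.1 304.4  59. ] [468.4 303.8  59. ]
[467.1 304.2  60. ] [468.4 302.2  60. ]
```

Both views agree. The plunger top is at about (467.7, 304, 59), against a stated 60. The frame side's top centre is at (487, 68, 59), yaw −0.368 rad, length 108. The jig origin is at about (461, −293), yaw −0.089 rad, and its board corners and plate fit. The bell I want is the steel one with the black base at (202,261), which the crop confirms. I'll move there with the fingers shut.

```bash
python3 -m jog '[{"dx":0.34,"dy":1,"az":-0.45,"fingers":255},{"dx":0.34,"dy":1,"az":-0.45,"fingers":255},{"dx":0.34,"dy":1,"az":-0.45,"fingers":255},{"dx":0.34,"dy":1,"az":-0.45,"fingers":255},{"dx":0.34,"dy":1,"az":-0.45,"fingers":255},{"dx":0.34,"dy":1,"az":-0.45,"fingers":255},{"dx":0.34,"dy":1,"az":-0.45,"fingers":255},{"dx":0.34,"dy":1,"az":-0.45,"fingers":255},{"dx":0.34,"dy":1,"az":-0.45,"fingers":255},{"dx":0.34,"dy":1,"az":-0.45,"fingers":255},{"dx":0.34,"dy":1,"az":-0.45,"fingers":255},{"dx":0.34,"dy":1,"az":-0.45,"fingers":255},{"dx":0.34,"dy":1,"az":-0.45,"fingers":255},{"dx":0.34,"dy":1,"az":-0.45,"fingers":255},{"dx":0.34,"dy":1,"az":-0.45,"fingers":255},{"dx":0.34,"dy":1,"az":-0.45,"fingers":255},{"dx":0.34,"dy":1,"az":-0.45,"fingers":255},{"dx":0.34,"dy":1,"az":-0.45,"fingers":255},{"dx":0.34,"dy":1,"az":-0.45,"fingers":255},{"dx":0.34,"dy":1,"az":-0.45,"fingers":255}]'
```

```text
invalid input at $[0]: expected keys dx, dy, dz, ax, ay, az, fingers
```

All keys are needed in every row.

```bash
python3 -m jog '[{"dx":0.34,"dy":1,"dz":0,"ax":0,"ay":0,"az":-0.45,"fingers":255},{"dx":0.34,"dy":1,"dz":0,"ax":0,"ay":0,"az":-0.45,"fingers":255},{"dx":0.34,"dy":1,"dz":0,"ax":0,"ay":0,"az":-0.45,"fingers":255},{"dx":0.34,"dy":1,"dz":0,"ax":0,"ay":0,"az":-0.45,"fingers":255},{"dx":0.34,"dy":1,"dz":0,"ax":0,"ay":0,"az":-0.45,"fingers":255},{"dx":0.34,"dy":1,"dz":0,"ax":0,"ay":0,"az":-0.45,"fingers":255},{"dx":0.34,"dy":1,"dz":0,"ax":0,"ay":0,"az":-0.45,"fingers":255},{"dx":0.34,"dy":1,"dz":0,"ax":0,"ay":0,"az":-0.45,"fingers":255},{"dx":0.34,"dy":1,"dz":0,"ax":0,"ay":0,"az":-0.45,"fingers":255},{"dx":0.34,"dy":1,"dz":0,"ax":0,"ay":0,"az":-0.45,"fingers":255},{"dx":0.34,"dy":1,"dz":0,"ax":0,"ay":0,"az":-0.45,"fingers":255},{"dx":0.34,"dy":1,"dz":0,"ax":0,"ay":0,"az":-0.45,"fingers":255},{"dx":0.34,"dy":1,"dz":0,"ax":0,"ay":0,"az":-0.45,"fingers":255},{"dx":0.34,"dy":1,"dz":0,"ax":0,"ay":0,"az":-0.45,"fingers":255},{"dx":0.34,"dy":1,"dz":0,"ax":0,"ay":0,"az":-0.45,"fingers":255},{"dx":0.34,"dy":1,"dz":0,"ax":0,"ay":0,"az":-0.45,"fingers":255},{"dx":0.34,"dy":1,"dz":0,"ax":0,"ay":0,"az":-0.45,"fingers":255},{"dx":0.34,"dy":1,"dz":0,"ax":0,"ay":0,"az":-0.45,"fingers":255},{"dx":0.34,"dy":1,"dz":0,"ax":0,"ay":0,"az":-0.45,"fingers":255},{"dx":0.34,"dy":1,"dz":0,"ax":0,"ay":0,"az":-0.45,"fingers":255}]'
```

```text
clock: 1.77
eef_pos: [393.0, 85.3, 231.2]
orientation: [0.983, -0.184, -0.0, 0.0]
contact_force: [0.3, -1.1, 0.4]
finger_gap: -0.1
gripper_force: 0.0
```

```bash
python3 -m jog '[{"dx":0.31,"dy":0.91,"dz":0,"ax":0,"ay":0,"az":0,"fingers":255},{"dx":0.31,"dy":0.91,"dz":-0.5,"ax":0,"ay":0,"az":0,"fingers":255},{"dx":0.31,"dy":0.91,"dz":-0.7,"ax":0,"ay":0,"az":0,"fingers":255},{"dx":0.31,"dy":0.91,"dz":-0.7,"ax":0,"ay":0,"az":0,"fingers":255},{"dx":0.31,"dy":0.91,"dz":-0.7,"ax":0,"ay":0,"az":0,"fingers":255},{"dx":0.31,"dy":0.91,"dz":-0.7,"ax":0,"ay":0,"az":0,"fingers":255},{"dx":0.31,"dy":0.91,"dz":-0.7,"ax":0,"ay":0,"az":0,"fingers":255},{"dx":0.31,"dy":0.91,"dz":-0.6,"ax":0,"ay":0,"az":0,"fingers":255},{"dx":0,"dy":0,"dz":-0.3,"ax":0,"ay":0,"az":0,"fingers":255},{"dx":0,"dy":0,"dz":0,"ax":0,"ay":0,"az":0,"fingers":255},{"dx":0,"dy":0,"dz":0,"ax":0,"ay":0,"az":0,"fingers":255}]' && python3 -c "
from h import *
cv2.imwrite('pics/s1.png',crop(vision.read_camera('side'),180,90,100,100,6))
print(env.get_state()['eef_pos'])"
```

```text
clock: 2.68
eef_pos: [467.0, 301.4, 84.1]
orientation: [0.983, -0.183, -0.001, 0.0]
contact_force: [0.9, -0.1, 1.3]
finger_gap: -0.1
gripper_force: 0.0
[467.35807666 301.2375287   84.8908426 ]
```

View pics/s1.png

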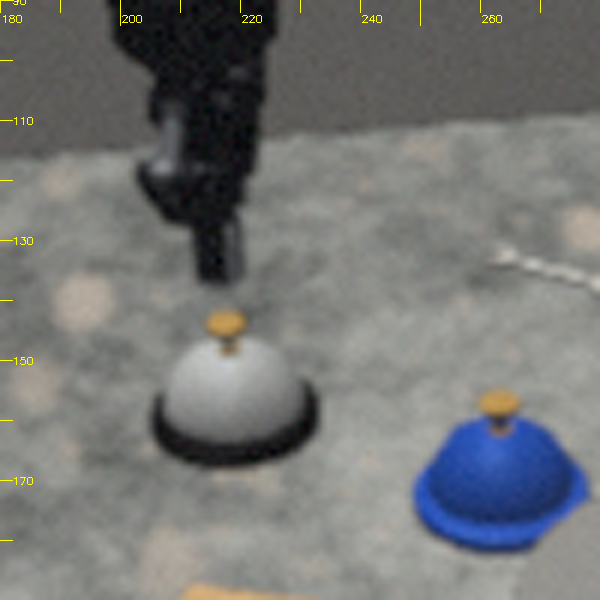

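The crop shows the shut fingertips at (216.5,136), just above the brass plunger at (217.6,143). Lining up holds, so I press.

```bash
python3 -m jog '[{"dx":0,"dy":0.08,"dz":-0.4,"ax":0,"ay":0,"az":0,"fingers":255},{"dx":0,"dy":0,"dz":-0.4,"ax":0,"ay":0,"az":0,"fingers":255},{"dx":0,"dy":0,"dz":-0.1,"ax":0,"ay":0,"az":0,"fingers":255},{"dx":0,"dy":0,"dz":-0.1,"ax":0,"ay":0,"az":0,"fingers":255},{"dx":0,"dy":0,"dz":0,"ax":0,"ay":0,"az":0,"fingers":255},{"dx":0,"dy":0,"dz":0,"ax":0,"ay":0,"az":0,"fingers":255}]'; python3 -m jog '[{"dx":0,"dy":0,"dz":-0.08,"ax":0,"ay":0,"az":0,"fingers":255},{"dx":0,"dy":0,"dz":0,"ax":0,"ay":0,"az":0,"fingers":255},{"dx":0,"dy":0,"dz":0,"ax":0,"ay":0,"az":0,"fingers":255}]'
```

```text
clock: 3.23
eef_pos: [467.7, 303.9, 55.3]
orientation: [0.983, -0.184, 0.0, -0.0]
contact_force: [-0.1, -2.0, 2.8]
finger_gap: -0.1
gripper_force: 1.4
clock: 3.48
eef_pos: [467.9, 304.2, 52.4]
orientation: [0.983, -0.184, 0.001, -0.0]
contact_force: [0.5, -3.1, 4.3]
finger_gap: -0.1
gripper_force: 2.1
```

```bash
python3 -m jog '[{"dx":0,"dy":0,"dz":-0.05,"ax":0,"ay":0,"az":0,"fingers":255},{"dx":0,"dy":0,"dz":0,"ax":0,"ay":0,"az":0,"fingers":255},{"dx":0,"dy":0,"dz":0,"ax":0,"ay":0,"az":0,"fingers":255}]'; python3 -m jog '[{"dx":0,"dy":0,"dz":-0.03,"ax":0,"ay":0,"az":0,"fingers":255},{"dx":0,"dy":0,"dz":0,"ax":0,"ay":0,"az":0,"fingers":255},{"dx":0,"dy":0,"dz":0,"ax":0,"ay":0,"az":0,"fingers":255}]'
```

```text
clock: 3.73
eef_pos: [467.9, 304.3, 51.8]
orientation: [0.983, -0.183, 0.001, -0.0]
contact_force: [-1.9, -4.9, 14.1]
finger_gap: -0.4
gripper_force: 7.3
clock: 3.98
eef_pos: [467.9, 304.3, 51.6]
orientation: [0.983, -0.183, 0.001, -0.0]
contact_force: [-3.8, -5.2, 20.9]
finger_gap: -0.2
gripper_force: 10.6
```

The force climbed to 21 N, well past the 4.5 N spring, and the plunger is 8 mm down on its stop. I'll release it and go above the frame side, opening on the way.

```bash
python3 -m jog '[{"dx":0,"dy":0,"dz":0.6,"ax":0,"ay":0,"az":0,"fingers":255},{"dx":0,"dy":0,"dz":1,"ax":0,"ay":0,"az":0,"fingers":255},{"dx":0,"dy":0,"dz":1,"ax":0,"ay":0,"az":0,"fingers":255},{"dx":0.08,"dy":-0.98,"dz":0,"ax":0,"ay":0,"az":0,"fingers":0},{"dx":0.08,"dy":-0.98,"dz":0,"ax":0,"ay":0,"az":0,"fingers":0},{"dx":0.08,"dy":-0.98,"dz":0,"ax":0,"ay":0,"az":0,"fingers":0},{"dx":0.08,"dy":-0.98,"dz":0,"ax":0,"ay":0,"az":0,"fingers":0},{"dx":0.08,"dy":-0.98,"dz":0,"ax":0,"ay":0,"az":0,"fingers":0},{"dx":0.08,"dy":-0.98,"dz":0,"ax":0,"ay":0,"az":0,"fingers":0},{"dx":0.08,"dy":-0.98,"dz":0,"ax":0,"ay":0,"az":0,"fingers":0},{"dx":0.08,"dy":-0.98,"dz":0,"ax":0,"ay":0,"az":0,"fingers":0},{"dx":0,"dy":0,"dz":0,"ax":0,"ay":0,"az":0,"fingers":0},{"dx":0,"dy":0,"dz":0,"ax":0,"ay":0,"az":0,"fingers":0},{"dx":0,"dy":0,"dz":0,"ax":0,"ay":0,"az":0,"fingers":0}]' && python3 -c "
from h import *
c=vision.calibration('wrist');im=vision.read_camera('wrist')
cv2.imwrite('pics/w1.png',im[:,:,::-1])
np.savez('w1.npz',**c)
for X in ([542.3,59.3,60],[532.6,37.7,60],[432.4,76.5,60],[440,98.5,60]):
    p=c['R']@np.array(X)+c['t'];u=p[:2]/p[2];u*=1+c['k1']*(u@u);print((u*c['camera_matrix'][0,0]+c['camera_matrix'][:2,2]).round(1))
"
```

```text
clock: 5.15
eef_pos: [486.5, 69.6, 127.4]
orientation: [0.983, -0.184, -0.0, -0.0]
contact_force: [0.9, 1.4, 0.3]
finger_gap: 85.6
gripper_force: 0.0
[264.2 147. ]
[297.8 148.8]
[295.2 283.9]
[266.5 284.8]
```

View pics/w1.png

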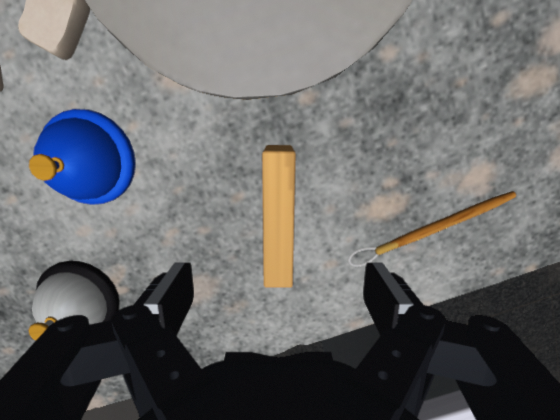

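The wrist view shows the frame side upright between the fingers: left edge at column 264, right edge at 293, rows 150 to 287, matching my predicted corners. I'll refine its centre from these pixels.

```bash
python3 - <<'E'
from h import *
c=dict(np.load("w1.npz"));P=[atz(ray("w",p,c),60) for p in((263,151.5),(295,151.5),(293,287),(264.5,287))]
print(P);print(np.mean(P,0)); d=(P[0]+P[1]-P[2]-P[3])/2;print(np.arctan2(d[1],d[0]),np.linalg.norm(d))
# height check: same corner, top cam + wrist cam
print(tri(ray("w",(293,287),c),ray("top",(276.2,273.5)),ray("side",(209.2,192.8))),tri(ray("w",(264.5,287),c),ray("top",(268.7,271)),ray("side",(212,187.5))))
E
```

```text
[array([539.7,  61.2,  60. ]), array([531.6,  40.2,  60. ]), array([430.3,  79.1,  60. ]), array([438.7, 100.8,  60. ])]
[485.075  70.325  60.   ]
-0.370151591030656 108.49831795931227
(array([431.8,  77.4,  59.8]), [2.1, 1.4, 2.4]) (array([439.5,  99.3,  58.8]), [2.1, 1.7, 2.7])
```

The centre is at about (486, 69.5) and the yaw is −0.37, so the TCP is already over it. I'll go down to a TCP height of about 26 and grip.

```bash
python3 -m jog '[{"dx":0,"dy":0,"dz":-0.8,"ax":0,"ay":0,"az":0,"fingers":0},{"dx":0,"dy":0,"dz":-0.8,"ax":0,"ay":0,"az":0,"fingers":0},{"dx":0,"dy":0,"dz":-0.8,"ax":0,"ay":0,"az":0,"fingers":0},{"dx":0,"dy":0,"dz":-0.6,"ax":0,"ay":0,"az":0,"fingers":0},{"dx":0,"dy":0,"dz":-0.38,"ax":0,"ay":0,"az":0,"fingers":60},{"dx":0,"dy":0,"dz":0,"ax":0,"ay":0,"az":0,"fingers":255},{"dx":0,"dy":0,"dz":0,"ax":0,"ay":0,"az":0,"fingers":255},{"dx":0,"dy":0,"dz":0,"ax":0,"ay":0,"az":0,"fingers":255},{"dx":0,"dy":0,"dz":0,"ax":0,"ay":0,"az":0,"fingers":255},{"dx":0,"dy":0,"dz":0,"ax":0,"ay":0,"az":0,"fingers":255},{"dx":0,"dy":0,"dz":0,"ax":0,"ay":0,"az":0,"fingers":255},{"dx":0,"dy":0,"dz":0,"ax":0,"ay":0,"az":0,"fingers":255},{"dx":0,"dy":0,"dz":0,"ax":0,"ay":0,"az":0,"fingers":255},{"dx":0,"dy":0,"dz":0,"ax":0,"ay":0,"az":0,"fingers":255},{"dx":0,"dy":0,"dz":0,"ax":0,"ay":0,"az":0,"fingers":255},{"dx":0,"dy":0,"dz":0,"ax":0,"ay":0,"az":0,"fingers":255}]'
```

```text
clock: 6.53
eef_pos: [487.2, 69.3, 27.2]
orientation: [0.983, -0.184, 0.001, -0.0]
contact_force: [0.0, 2.4, 6.5]
finger_gap: 23.2
gripper_force: 59.7
```

It is gripped at 23 mm with 60 N. Next I lift it, carry it over the jig while turning to its yaw, and stay 12 mm short of the stop and about 4 mm clear of the fence.

```bash
python3 -m jog '[{"dx":0,"dy":0,"dz":0.5,"ax":0,"ay":0,"az":0,"fingers":255},{"dx":0,"dy":0,"dz":0.8,"ax":0,"ay":0,"az":0,"fingers":255},{"dx":0,"dy":-0.5,"dz":0.8,"ax":0,"ay":0,"az":0,"fingers":255},{"dx":-0.08,"dy":-0.95,"dz":0.3,"ax":0,"ay":0,"az":0.35,"fingers":255},{"dx":-0.08,"dy":-0.95,"dz":0,"ax":0,"ay":0,"az":0.35,"fingers":255},{"dx":-0.08,"dy":-0.95,"dz":0,"ax":0,"ay":0,"az":0.35,"fingers":255},{"dx":-0.08,"dy":-0.95,"dz":0,"ax":0,"ay":0,"az":0.35,"fingers":255},{"dx":-0.08,"dy":-0.95,"dz":0,"ax":0,"ay":0,"az":0.35,"fingers":255},{"dx":-0.08,"dy":-0.95,"dz":0,"ax":0,"ay":0,"az":0.35,"fingers":255},{"dx":-0.08,"dy":-0.95,"dz":0,"ax":0,"ay":0,"az":0.35,"fingers":255},{"dx":-0.08,"dy":-0.95,"dz":0,"ax":0,"ay":0,"az":0.35,"fingers":255},{"dx":-0.08,"dy":-0.95,"dz":0,"ax":0,"ay":0,"az":0.35,"fingers":255},{"dx":-0.08,"dy":-0.95,"dz":0,"ax":0,"ay":0,"az":0.35,"fingers":255},{"dx":-0.08,"dy":-0.95,"dz":0,"ax":0,"ay":0,"az":0,"fingers":255},{"dx":-0.08,"dy":-0.95,"dz":0,"ax":0,"ay":0,"az":0,"fingers":255},{"dx":0,"dy":-0.6,"dz":0,"ax":0,"ay":0,"az":0,"fingers":255},{"dx":0,"dy":0,"dz":0,"ax":0,"ay":0,"az":0,"fingers":255},{"dx":0,"dy":0,"dz":0,"ax":0,"ay":0,"az":0,"fingers":255},{"dx":0,"dy":0,"dz":0,"ax":0,"ay":0,"az":0,"fingers":255}]' && python3 -c "
from h import *
print(vision.calibration('wrist'))
w=vision.read_camera('wrist')
np.savez('w2.npz',**vision.calibration('wrist'))
cv2.imwrite('pics/w2.png',cv2.resize(w,(784,588),interpolation=cv2.INTER_CUBIC)[:,:,::-1])
cv2.imwrite('pics/s2.png',crop(vision.read_camera('side'),150,260,156,115,5))
s=env.get_state();print(s['eef_pos'],s['orientation'])"
```

```text
clock: 8.12
eef_pos: [457.6, -305.0, 98.1]
orientation: [0.999, -0.044, -0.0, -0.0]
contact_force: [-0.8, -0.4, -0.5]
finger_gap: 23.3
gripper_force: 59.0
{'camera_matrix': array([[293.83545802,   0.        , 278.04511821],
       [  0.        , 293.83545802, 211.16042106],
       [  0.        ,   0.        ,   1.        ]]), 'k1': -0.029695559795893944, 'R': array([[-0.08854273, -0.99607171, -0.0011566 ],
       [-0.95286506,  0.08436361,  0.29142915],
       [-0.29018676,  0.02690602, -0.95659172]]), 't': array([-262.03661889,  461.38452689,  392.75299197])}
[ 457.86770524 -304.76812425   98.25575672] [ 9.99029991e-01 -4.40345642e-02 -8.72736008e-05 -1.65511454e-04]
```

View pics/w2.png

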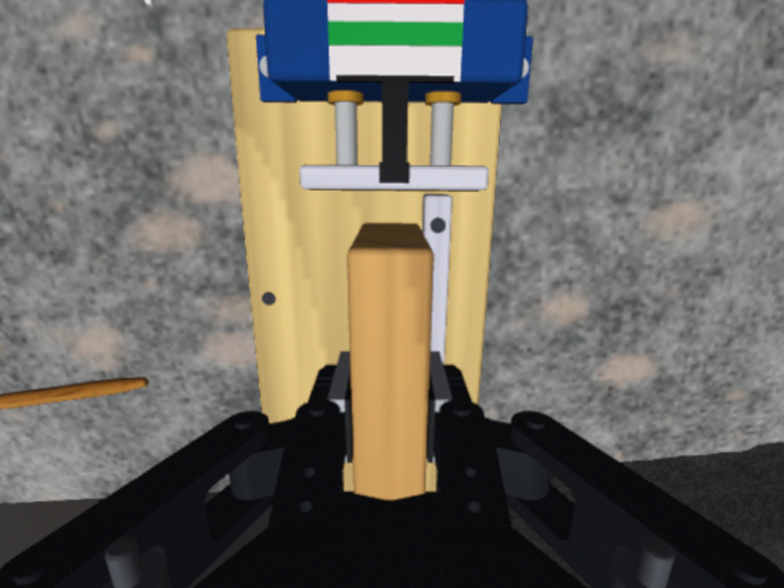

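The wrist view (enlarged 1.4×) shows the frame side held square, front end at rows 225–250. The stop plate's top edge is level at row 189, columns 302–487. The fence's far end is at (424–451, 196), with its right edge running down to (446,352). I'll refine the jig's pose from these.

```bash
python3 - <<'E'
from h import *
c=dict(np.load("w2.npz"))
def g(x,y,z): return atz(ray("w",(x/1.4,y/1.4),c),z)
def ang(a,b): d=b-a;return round(float(np.arctan2(d[1],d[0])),4)
fl,fr,fr2=g(424,196,28),g(451,196,28),g(446,352,28);print("fence",fl,fr,fr2,ang(fr2,fr))
a,b=g(302,189,62),g(487,189,62);print("plate",a,b,(a+b)/2,ang(b,a)-np.pi/2)
h1,h2=g(328,78,66),g(461,78,66)
# frame top corners: TCP z 98.3, underside = 98.3-26.9
zt=98.2-27.2+60
f1,f2=g(350,249,zt),g(433,249,zt);print("frame top front",f1,f2,(f1+f2)/2,ang(f2,f1)-np.pi/2)
f3,f4=g(358,226,zt-60),g(417,226,zt-60);print("bottom front",f3,f4,(f3+f4)/2)
u=np.array([np.cos(-.089),np.sin(-.089)]);v=np.array([-u[1],u[0]])
o=np.array([461.1,-293.0])
for n,p in dict(fl=fl,fr=fr,plate=(a+b)/2,front=(f1+f2)/2,bot=(f3+f4)/2,tcp=np.array([457.8,-304.9])).items(): d=p[:2]-o;print(n,(d@u).round(1),(d@v).round(1))
E
```

```text
fence [ 516.8 -326.4   28. ] [ 515.6 -340.    28. ] [ 429.9 -333.3   28. ] -0.078
plate [ 526.4 -272.6   62. ] [ 519.6 -350.6   62. ] [ 523.  -311.6   62. ] -0.08699632679489655
frame top front [ 511.2 -297.7  131. ] [ 509.2 -320.1  131. ] [ 510.2 -308.9  131. ] -0.08909632679489654
bottom front [ 509.9 -295.3   71. ] [ 507.8 -319.5   71. ] [ 508.85 -307.4    71.  ]
fl 58.4 -28.3
fr 58.5 -42.0
plate 63.3 -13.0
front 50.3 -11.5
bot 48.8 -10.1
tcp -2.2 -12.1
```

Jig estimate holds: yaw about −0.088, plate face at x = 63–64, and the frame side 12 mm short of it and about 6 mm off the fence. I lower it to the board.

```bash
python3 -m jog '[{"dx":0,"dy":0,"dz":-0.5,"ax":0,"ay":0,"az":0,"fingers":255},{"dx":0,"dy":0,"dz":-0.5,"ax":0,"ay":0,"az":0,"fingers":255},{"dx":0,"dy":0,"dz":-0.4,"ax":0,"ay":0,"az":0,"fingers":255},{"dx":0,"dy":0,"dz":-0.3,"ax":0,"ay":0,"az":0,"fingers":255},{"dx":0,"dy":0,"dz":-0.2,"ax":0,"ay":0,"az":0,"fingers":255},{"dx":0,"dy":0,"dz":0,"ax":0,"ay":0,"az":0,"fingers":255},{"dx":0,"dy":0,"dz":0,"ax":0,"ay":0,"az":0,"fingers":255}]'; python3 -m jog '[{"dx":0,"dy":0,"dz":-0.05,"ax":0,"ay":0,"az":0,"fingers":255},{"dx":0,"dy":0,"dz":0,"ax":0,"ay":0,"az":0,"fingers":255},{"dx":0,"dy":0,"dz":0,"ax":0,"ay":0,"az":0,"fingers":255}]'
```

```text
clock: 8.8
eef_pos: [458.0, -305.7, 41.3]
orientation: [0.999, -0.044, 0.0, 0.0]
contact_force: [0.7, -0.5, -0.3]
finger_gap: 23.3
gripper_force: 59.0
clock: 9.05
eef_pos: [457.9, -306.0, 40.0]
orientation: [0.999, -0.045, 0.0, 0.0]
contact_force: [-0.9, -1.4, -0.9]
finger_gap: 23.4
gripper_force: 59.0
```

```bash
python3 -m jog '[{"dx":0,"dy":0,"dz":-0.04,"ax":0,"ay":0,"az":0,"fingers":255},{"dx":0,"dy":0,"dz":0,"ax":0,"ay":0,"az":0,"fingers":255},{"dx":0,"dy":0,"dz":0,"ax":0,"ay":0,"az":0,"fingers":255}]'; python3 -m jog '[{"dx":0,"dy":0,"dz":-0.02,"ax":0,"ay":0,"az":0,"fingers":255},{"dx":0,"dy":0,"dz":0,"ax":0,"ay":0,"az":0,"fingers":255},{"dx":0,"dy":0,"dz":0,"ax":0,"ay":0,"az":0,"fingers":255}]'
```

```text
clock: 9.3
eef_pos: [458.0, -306.1, 39.2]
orientation: [0.999, -0.045, 0.0, 0.0]
contact_force: [-1.3, 0.4, 6.2]
finger_gap: 23.3
gripper_force: 59.6
clock: 9.55
eef_pos: [458.0, -306.1, 39.1]
orientation: [0.999, -0.045, 0.001, 0.001]
contact_force: [-3.2, 2.4, 11.3]
finger_gap: 23.1
gripper_force: 60.7
```

The frame side is on the board: z = 39.2 = 27.2 + 12. Easing the down force, I slide it toward the fence.

```bash
python3 -m jog '[{"dx":0,"dy":-0.05,"dz":0.02,"ax":0,"ay":0,"az":0,"fingers":255},{"dx":-0.01,"dy":-0.05,"dz":0,"ax":0,"ay":0,"az":0,"fingers":255},{"dx":0,"dy":-0.04,"dz":0,"ax":0,"ay":0,"az":0,"fingers":255},{"dx":0,"dy":0,"dz":0,"ax":0,"ay":0,"az":0,"fingers":255},{"dx":0,"dy":0,"dz":0,"ax":0,"ay":0,"az":0,"fingers":255}]'; python3 -m jog '[{"dx":0,"dy":-0.04,"dz":0,"ax":0,"ay":0,"az":0,"fingers":255},{"dx":0,"dy":0,"dz":0,"ax":0,"ay":0,"az":0,"fingers":255},{"dx":0,"dy":0,"dz":0,"ax":0,"ay":0,"az":0,"fingers":255}]'
```

```text
clock: 9.97
eef_pos: [457.8, -309.6, 39.2]
orientation: [0.999, -0.045, 0.0, -0.0]
contact_force: [-0.9, 5.9, 8.7]
finger_gap: 23.5
gripper_force: 60.3
clock: 10.22
eef_pos: [457.8, -310.4, 39.2]
orientation: [0.999, -0.045, 0.0, -0.001]
contact_force: [0.2, 6.9, 9.3]
finger_gap: 23.6
gripper_force: 60.5
```

```bash
python3 -m jog '[{"dx":0,"dy":-0.04,"dz":0.01,"ax":0,"ay":0,"az":0,"fingers":255},{"dx":0,"dy":0,"dz":0,"ax":0,"ay":0,"az":0,"fingers":255},{"dx":0,"dy":0,"dz":0,"ax":0,"ay":0,"az":0,"fingers":255}]'; python3 -m jog '[{"dx":0,"dy":-0.04,"dz":0,"ax":0,"ay":0,"az":0,"fingers":255},{"dx":0,"dy":0,"dz":0,"ax":0,"ay":0,"az":0,"fingers":255},{"dx":0,"dy":0,"dz":0,"ax":0,"ay":0,"az":0,"fingers":255}]'
```

```text
clock: 10.47
eef_pos: [457.7, -310.5, 39.2]
orientation: [0.999, -0.045, 0.0, -0.002]
contact_force: [1.6, 10.4, 9.7]
finger_gap: 23.2
gripper_force: 60.7
clock: 10.72
eef_pos: [457.7, -310.6, 39.2]
orientation: [0.999, -0.045, -0.0, -0.003]
contact_force: [1.8, 15.6, 12.3]
finger_gap: 23.0
gripper_force: 61.0
```

It met the fence at y ≈ −310.5, jig y ≈ −18, as expected. I ease off most of the side force and advance along the fence toward the stop.

```bash
python3 -m jog '[{"dx":0,"dy":0.06,"dz":0.02,"ax":0,"ay":0,"az":0,"fingers":255},{"dx":0.1,"dy":-0.01,"dz":0,"ax":0,"ay":0,"az":0,"fingers":255},{"dx":0.1,"dy":-0.01,"dz":0,"ax":0,"ay":0,"az":0,"fingers":255},{"dx":0.1,"dy":-0.01,"dz":0,"ax":0,"ay":0,"az":0,"fingers":255},{"dx":0,"dy":0,"dz":0,"ax":0,"ay":0,"az":0,"fingers":255},{"dx":0,"dy":0,"dz":0,"ax":0,"ay":0,"az":0,"fingers":255}]'; python3 -m jog '[{"dx":0.1,"dy":-0.01,"dz":0,"ax":0,"ay":0,"az":0,"fingers":255},{"dx":0.1,"dy":-0.01,"dz":0,"ax":0,"ay":0,"az":0,"fingers":255},{"dx":0,"dy":0,"dz":0,"ax":0,"ay":0,"az":0,"fingers":255},{"dx":0,"dy":0,"dz":0,"ax":0,"ay":0,"az":0,"fingers":255}]'
```

```text
clock: 11.22
eef_pos: [465.1, -311.2, 39.4]
orientation: [0.999, -0.045, -0.002, -0.002]
contact_force: [-7.3, 9.0, 10.4]
finger_gap: 23.2
gripper_force: 60.7
clock: 11.55
eef_pos: [470.8, -311.7, 39.4]
orientation: [0.999, -0.045, -0.002, -0.002]
contact_force: [-9.4, 8.3, 10.2]
finger_gap: 23.4
gripper_force: 60.9
```

```bash
python3 -m jog '[{"dx":0,"dy":0.03,"dz":0.02,"ax":0,"ay":0,"az":0,"fingers":255},{"dx":0,"dy":0,"dz":0,"ax":0,"ay":0,"az":0,"fingers":255},{"dx":0,"dy":0,"dz":0,"ax":0,"ay":0,"az":0,"fingers":255}]'; python3 -m jog '[{"dx":0.1,"dy":-0.01,"dz":0,"ax":0,"ay":0,"az":0,"fingers":255},{"dx":0.1,"dy":-0.01,"dz":0,"ax":0,"ay":0,"az":0,"fingers":255},{"dx":0,"dy":0,"dz":0,"ax":0,"ay":0,"az":0,"fingers":255},{"dx":0,"dy":0,"dz":0,"ax":0,"ay":0,"az":0,"fingers":255}]'
```

```text
clock: 11.8
eef_pos: [471.6, -311.7, 39.4]
orientation: [0.999, -0.045, -0.001, -0.001]
contact_force: [-4.4, 4.1, 1.3]
finger_gap: 23.0
gripper_force: 59.4
clock: 12.13
eef_pos: [477.6, -312.2, 39.4]
orientation: [0.999, -0.045, -0.001, -0.001]
contact_force: [-3.4, 3.5, 1.5]
finger_gap: 23.6
gripper_force: 59.6
```

```bash
python3 -m jog '[{"dx":0.1,"dy":-0.01,"dz":0,"ax":0,"ay":0,"az":0,"fingers":255},{"dx":0.1,"dy":-0.01,"dz":0,"ax":0,"ay":0,"az":0,"fingers":255},{"dx":0,"dy":0,"dz":0,"ax":0,"ay":0,"az":0,"fingers":255},{"dx":0,"dy":0,"dz":0,"ax":0,"ay":0,"az":0,"fingers":255}]' && python3 -c "
from h import *
s=env.get_state();np.savez('w3.npz',**vision.calibration('wrist'));w=vision.read_camera('wrist')
cv2.imwrite('pics/w3.png',crop(w,180,0,200,150,4))
print(s['eef_pos'])"
```

```text
clock: 12.47
eef_pos: [483.0, -312.8, 39.4]
orientation: [0.999, -0.045, -0.002, -0.001]
contact_force: [-7.6, 4.4, 4.1]
finger_gap: 23.1
gripper_force: 59.9
[ 482.9723264  -312.78203377   39.42002788]
```

View pics/w3.png

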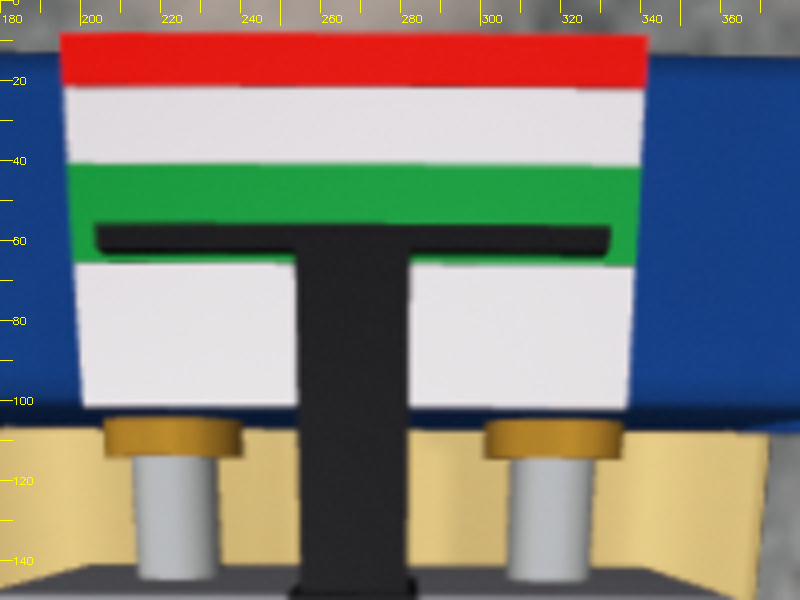

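The pointer's black bar lies over the lower part of the green band (bar rows 56–63, green rows 41–65). Allowing for parallax, the travel is about 10.5–12 mm. I move it about 2.5 mm farther, to the middle of the zone, then hold.

```bash
python3 -m jog '[{"dx":0.05,"dy":-0.01,"dz":0,"ax":0,"ay":0,"az":0,"fingers":255},{"dx":0.05,"dy":0,"dz":0,"ax":0,"ay":0,"az":0,"fingers":255},{"dx":0,"dy":0,"dz":0,"ax":0,"ay":0,"az":0,"fingers":255},{"dx":0,"dy":0,"dz":0,"ax":0,"ay":0,"az":0,"fingers":255},{"dx":0,"dy":0,"dz":0,"ax":0,"ay":0,"az":0,"fingers":255},{"dx":0,"dy":0,"dz":0,"ax":0,"ay":0,"az":0,"fingers":255}]' && python3 -c "
from h import *
w=vision.read_camera('wrist');s=vision.read_camera('side')
a=crop(w,180,0,190,150,4);b=crop(s,160,270,150,110,4)
h=max(a.shape[0],b.shape[0])
col=w[:,225];print([(i,*col[i]) for i in range(4,72,2)])
top=cv2.resize(w[:,110:450],None,fx=1.02,fy=1.02)
out=np.hstack([cv2.resize(w,(400,300))[:,:,::-1],cv2.resize(a,(400,300))]);out=np.vstack([out,np.hstack([cv2.resize(b[:,:],(400,300)),cv2.resize(crop(vision.read_camera('top'),340,200,120,90,4),(400,300))])])
cv2.imwrite('pics/f.png',out)
print(env.get_state()['eef_pos'])"
```

```text
clock: 13.02
eef_pos: [485.4, -313.0, 39.4]
orientation: [0.999, -0.045, -0.003, -0.002]
contact_force: [-10.8, 4.3, 5.0]
finger_gap: 23.2
gripper_force: 60.1
[(4, np.uint8(158), np.uint8(148), np.uint8(141)), (6, np.uint8(159), np.uint8(149), np.uint8(143)), (8, np.uint8(160), np.uint8(152), np.uint8(145)), (10, np.uint8(162), np.uint8(152), np.uint8(146)), (12, np.uint8(161), np.uint8(152), np.uint8(146)), (14, np.uint8(161), np.uint8(149), np.uint8(143)), (16, np.uint8(213), np.uint8(69), np.uint8(63)), (18, np.uint8(229), np.uint8(25), np.uint8(19)), (20, np.uint8(229), np.uint8(25), np.uint8(20)), (22, np.uint8(230), np.uint8(26), np.uint8(19)), (24, np.uint8(229), np.uint8(26), np.uint8(19)), (26, np.uint8(230), np.uint8(27), np.uint8(20)), (28, np.uint8(227), np.uint8(31), np.uint8(25)), (30, np.uint8(221), np.uint8(211), np.uint8(216)), (32, np.uint8(226), np.uint8(220), np.uint8(225)), (34, np.uint8(226), np.uint8(221), np.uint8(224)), (36, np.uint8(226), np.uint8(222), np.uint8(226)), (38, np.uint8(226), np.uint8(222), np.uint8(226)), (40, np.uint8(227), np.uint8(222), np.uint8(226)), (42, np.uint8(227), np.uint8(222), np.uint8(226)), (44, np.uint8(226), np.uint8(222), np.uint8(226)), (46, np.uint8(227), np.uint8(223), np.uint8(226)), (48, np.uint8(150), np.uint8(188), np.uint8(158)), (50, np.uint8(29), np.uint8(158), np.uint8(66)), (52, np.uint8(27), np.uint8(157), np.uint8(65)), (54, np.uint8(28), np.uint8(155), np.uint8(65)), (56, np.uint8(31), np.uint8(61), np.uint8(39)), (58, np.uint8(32), np.uint8(31), np.uint8(34)), (60, np.uint8(32), np.uint8(30), np.uint8(34)), (62, np.uint8(16), np.uint8(20), np.uint8(16)), (64, np.uint8(29), np.uint8(152), np.uint8(64)), (66, np.uint8(30), np.uint8(159), np.uint8(68)), (68, np.uint8(30), np.uint8(160), np.uint8(67)), (70, np.uint8(32), np.uint8(161), np.uint8(69))]
[ 485.37976407 -313.01641322   39.4441794 ]
```

View pics/f.png

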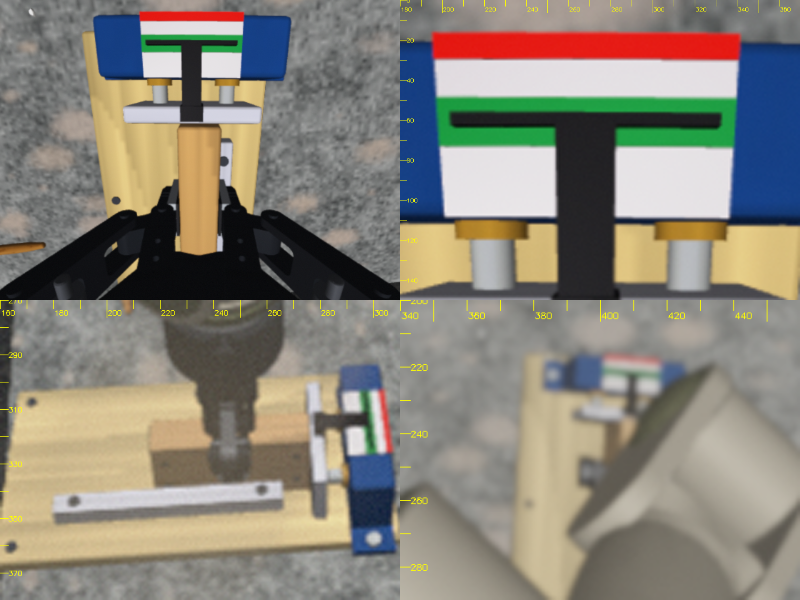

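The frame side lies along the fence with its end on the stop. The bar (rows 56–63) is now in the middle of the green (rows 48–73), so the travel is about 13–14 mm. I hold it there.

```bash
Z='' ; python3 -m jog '[{"dx":0,"dy":0,"dz":0,"ax":0,"ay":0,"az":0,"fingers":255},{"dx":0,"dy":0,"dz":0,"ax":0,"ay":0,"az":0,"fingers":255},{"dx":0,"dy":0,"dz":0,"ax":0,"ay":0,"az":0,"fingers":255},{"dx":0,"dy":0,"dz":0,"ax":0,"ay":0,"az":0,"fingers":255},{"dx":0,"dy":0,"dz":0,"ax":0,"ay":0,"az":0,"fingers":255},{"dx":0,"dy":0,"dz":0,"ax":0,"ay":0,"az":0,"fingers":255},{"dx":0,"dy":0,"dz":0,"ax":0,"ay":0,"az":0,"fingers":255},{"dx":0,"dy":0,"dz":0,"ax":0,"ay":0,"az":0,"fingers":255},{"dx":0,"dy":0,"dz":0,"ax":0,"ay":0,"az":0,"fingers":255},{"dx":0,"dy":0,"dz":0,"ax":0,"ay":0,"az":0,"fingers":255},{"dx":0,"dy":0,"dz":0,"ax":0,"ay":0,"az":0,"fingers":255},{"dx":0,"dy":0,"dz":0,"ax":0,"ay":0,"az":0,"fingers":255},{"dx":0,"dy":0,"dz":0,"ax":0,"ay":0,"az":0,"fingers":255},{"dx":0,"dy":0,"dz":0,"ax":0,"ay":0,"az":0,"fingers":255},{"dx":0,"dy":0,"dz":0,"ax":0,"ay":0,"az":0,"fingers":255},{"dx":0,"dy":0,"dz":0,"ax":0,"ay":0,"az":0,"fingers":255},{"dx":0,"dy":0,"dz":0,"ax":0,"ay":0,"az":0,"fingers":255},{"dx":0,"dy":0,"dz":0,"ax":0,"ay":0,"az":0,"fingers":255},{"dx":0,"dy":0,"dz":0,"ax":0,"ay":0,"az":0,"fingers":255},{"dx":0,"dy":0,"dz":0,"ax":0,"ay":0,"az":0,"fingers":255}]'; python3 -m jog '[{"dx":0,"dy":0,"dz":0,"ax":0,"ay":0,"az":0,"fingers":255},{"dx":0,"dy":0,"dz":0,"ax":0,"ay":0,"az":0,"fingers":255},{"dx":0,"dy":0,"dz":0,"ax":0,"ay":0,"az":0,"fingers":255},{"dx":0,"dy":0,"dz":0,"ax":0,"ay":0,"az":0,"fingers":255},{"dx":0,"dy":0,"dz":0,"ax":0,"ay":0,"az":0,"fingers":255},{"dx":0,"dy":0,"dz":0,"ax":0,"ay":0,"az":0,"fingers":255},{"dx":0,"dy":0,"dz":0,"ax":0,"ay":0,"az":0,"fingers":255},{"dx":0,"dy":0,"dz":0,"ax":0,"ay":0,"az":0,"fingers":255},{"dx":0,"dy":0,"dz":0,"ax":0,"ay":0,"az":0,"fingers":255},{"dx":0,"dy":0,"dz":0,"ax":0,"ay":0,"az":0,"fingers":255},{"dx":0,"dy":0,"dz":0,"ax":0,"ay":0,"az":0,"fingers":255},{"dx":0,"dy":0,"dz":0,"ax":0,"ay":0,"az":0,"fingers":255}]' && python3 -c "
from h import *
w=vision.read_camera('wrist').astype(int)[:,225]
print([i for i in range(40,80) if w[i].max()<70],[i for i in range(40,80) if w[i,1]>120 and w[i,0]<60],env.get_state()['eef_pos'])"
```

```text
clock: 14.83
eef_pos: [485.4, -313.0, 39.4]
orientation: [0.999, -0.045, -0.003, -0.002]
contact_force: [-10.8, 4.2, 5.7]
finger_gap: 23.1
gripper_force: 60.1
clock: 15.83
eef_pos: [485.4, -313.0, 39.4]
orientation: [0.999, -0.045, -0.003, -0.002]
contact_force: [-11.6, 4.7, 5.3]
finger_gap: 23.0
gripper_force: 60.1
[56, 57, 58, 59, 60, 61, 62, 63] [49, 50, 51, 52, 53, 54, 55, 64, 65, 66, 67, 68, 69, 70, 71] [ 485.3926524  -313.0102313    39.43211572]
```

It held steady for 2.8 s with the pointer in the green, so I hand the job in.

```bash
python3 -c "
from plant import job
print(job.sign_off())"
```

```text
the job is handed in; nothing more can be done
None
```

I rang the bell and let the plunger up, then set the frame side against the fence and handed the job in with it still gripped and pressed on the stop, pointer mid-green, after holding steady for about 2.8 s.

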